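Start the wing screw of the green thread stand

ROBOT

A 6-joint arm with a two-finger parallel gripper is mounted at the origin on the work surface. World frame = base frame: x ahead of the robot, y to its left, z up, the work surface at z = 0. Lengths are in m, angles in rad, forces in N, time in s.
With the tool pointing down it reaches from about 0.225 to 0.875 m from the base axis. Payload 3.4 kg.
Tool frame: the origin (TCP) lies midway between the tips of the shut fingers; the grasp point (between the pads) lies 19 mm behind it (manip.grasp_offset is the distance from the TCP to the grasp point, in m); x points along the fingers, y is the direction in which the jaws open and shut, and the axes are right-handed (so a half turn about x gives the same grasp; the last joint's range is limited). The gripper opens to 85 mm and grips with 20 to 120 N. Pads are 22 mm wide; open, the fingers measure 114 mm over their backs; the gripper's body (76 mm by 85 mm) begins 54 mm behind the grasp point. The pads swing forward as they close: fully open they stand 13 mm farther back than shut.
Start: joints at [1.086, 0.276, 1.505, -0, 1.361, -0.121], TCP at [0.205, 0.537, 0.231] pointing down, gripper open.
Joint ranges: [-2.89, 2.89], [-0.75, 2.08], [0.22, 2.7], [-1.18, 4.32], [0.11, 2.71], [-2.7, 2.7]. Speed limits (rad/s): [2.57, 2.57, 3.14, 3.14, 3.14, 3.14].

INTERFACE

Orientations are given as a unit quaternion [w, x, y, z].
In Python, from rig import manip gives the robot as it stands.
- The arm moves only by the shell command python3 -m creep 'ROWS' [OPENING] [FORCE]. ROWS is a JSON object of lists of equal length, an entry for each row: "delta_pos": the shift along the tool's x, y, z in cm, a list of three; "dr": the turn, a rotation vector about the tool's x, y, z in rad, a list of three. In form: {"delta_pos": [[dx, dy, dz], ...], "dr": [[rx, ry, rz], ...]}. A call has 1 to 10 rows; each row is the pose to reach, as a shift and turn from the pose commanded when the call began, along the tool's axes at that moment; what a row does not reach only later rows make up. A row lasts 1/10 s, in which the tool goes at most 50 mm and 8.59 degrees, less where a joint would pass 70% of its speed; a pose out of reach is approached as far as the arm can. A call with a gripper value outside its range is refused whole. OPENING is the opening, from -1 (shut) to 1 (fully open), set as the call begins (- or left out, the last holds). The fingers move at their own pace and stop on an object; FORCE is the grip in N (left out, the last holds). Time passes only in rows, so rows that repeat a pose let the fingers close. It gives the time, the measured TCP pose, the force and the opening at its end, in the units of the state.
- manip.get_state(): the state, without advancing time (a new reading comes with each control period).
- manip.get_image(name): name is "scene" or "side" or "wrist"; returns a dict with "pixels" (420x560x3 uint8, blue, green, red), "depth" (420x560 float32, m along the optical axis (not along the pixel's ray), 0 where there is no reading), "intrinsics" (3x3 intrinsics, pixels), "rvec" (rotation vector, rad) and "tvec" (3), from world to camera coordinates, as OpenCV has them. Camera axes: x right, y down, z forward; pixel columns grow to the right and rows downward; lengths in m; the calibration is good to about 2 mm. The wrist camera is an equidistant fisheye: a pixel r from the principal point sees the ray r / f radians off the axis. A picture is of the moment at which its call begins.
- manip.sign_off(): hands the job in, once; it reports no verdict.
The state is a dict: "clock": time; "qpos": joint angles; "qd": joint speeds; "effort": joint torques, N m; "position": TCP position; "ee_rot": TCP orientation; "contact_force": force on the tool from outside, world axes, zero at the start; "moment": the same for the moment, N m; "width": finger opening in m.
Only numpy, scipy, OpenCV 4.12 (cv2) and the standard library are available. Lean on these libraries where they do the work, as an engineer would, in place of code of your own. Each camera call takes 0.05 s, during which the arm holds its last target. There are 200 camera calls.

TASK

Three wooden thread stands are set out on the leather workers' bench, each with a yellow-winged screw waiting in its pilot hole. Start only the screw of the stand that carries the green thread: press it down firmly and keep pressing while you turn it about a quarter turn clockwise (seen from above), so that its thread bites and it sinks a few millimetres into the wood, then let go of it. Never spin it without pressing, and leave the screws of the red and the white stand as they are.

Things in the scene. Friction and masses are not known exactly. Their poses are not given: they have to be found in the camera images.
- green_knob (a point): Top centre of the wing of the green-thread stand's screw, 78 mm above the bench at first; sinks and turns with it. Wing: upright yellow bar 44 long (x axis), 12 thick (y), 22 mm high (z up), on a black collar 48 mm across, 6 thick, its upper face 22 mm below this point, for fingertips to press on. 20 mm of steel thread shows below. At first the stand's spool lies 95 mm along +x.
- green_turn (a joint): Turn of that screw, rad: 0 at first, grows clockwise seen from above, stop at 1.75; stiff, about 0.12 N m, stays where left. Pressing alone dents the wood by about 1 mm at most; otherwise it sinks only when pressed (the wood resists with about 10 N and never pushes it back up), and only as far as it has been turned: 16 mm per whole turn, 4 mm per quarter turn. It stays upright.
- red_turn (a joint): The same for the like screw of the red-thread stand; leave it. Each stand: a beech block 170 long (40 mm before to 130 mm behind the screw, spool side), 70 wide, 30 mm high, fixed to the bench, with a spool 48 mm across, its top 86 mm above the bench.
- white_turn (a joint): The same for the like screw of the white-thread stand, 0 at first; leave it.

How it is judged:
By the outcome, as a careful person would: the job done as asked, in the order asked, and still so for the second after the job is handed in, with the robot touching nothing.
It also fails if it takes over 32 s, if anything falls off the work surface, if the arm or the gripper's body presses on something with over 40 N, if the wrist force passes 120 N, or if a joint passes its speed limit or range.

## Working session

There is one attempt and no reset: what is moved stays moved. The work goes in short steps, Python scripts to look and compute and a shell command to move; the robot and the scene stay as the last step left them, time stands still between calls to the robot, and variables do not carry over. Pictures are saved under pics/ and viewed, about 8 in all and at most 12, crops included, and the job is handed in when it is done.

```bash
mkdir -p pics; ls
cat > h.py <<'E'
import numpy as np, cv2
from rig import manip
def snap(n,tag):
    d=manip.get_image(n); cv2.imwrite(f'pics/{tag}.png',d['pixels']); np.savez(f'pics/{tag}.npz',**{k:np.array(v) for k,v in d.items()}); return d
def world(d,u,v,fish=False):
    K=d['intrinsics'];z=float(d['depth'][v,u]);x=(u-K[0,2])/K[0,0];y=(v-K[1,2])/K[1,1]
    if fish:
        r=np.hypot(x,y);s=np.tan(r)/r if r>1e-9 else 1;x*=s;y*=s
    R=cv2.Rodrigues(np.array(d['rvec'],float))[0]
    return R.T@(np.array([x*z,y*z,z])-np.array(d['tvec'],float).ravel())
E
python3 - <<'E'
from h import *
a=snap('scene','s1')
print(manip.get_state(), manip.grasp_offset)
E
```

```text
pics
{'clock': 0.05, 'qpos': array([ 1.08603246e+00,  2.76589389e-01,  1.50610049e+00,  1.21280905e-05,
        1.36071845e+00, -1.21012669e-01]), 'qd': array([ 0.0013208 ,  0.00065494, -0.00226401,  0.0016287 , -0.00139403,
       -0.00046593]), 'effort': array([ 1.46631453e-03, -4.18079460e+01, -2.46677238e+01, -1.84524215e-04,
        5.55871142e-03, -1.32725208e-05]), 'position': array([0.20433916, 0.53691169, 0.23045593]), 'ee_rot': array([ 0.69524796,  0.12728699,  0.69563891, -0.12850992]), 'contact_force': array([ 0.20352278,  0.58334542, -0.46396165]), 'moment': array([0.04542853, 0.02044955, 0.01246568]), 'width': 0.08576014366666178} 0.0187
```

View pics/s1.png

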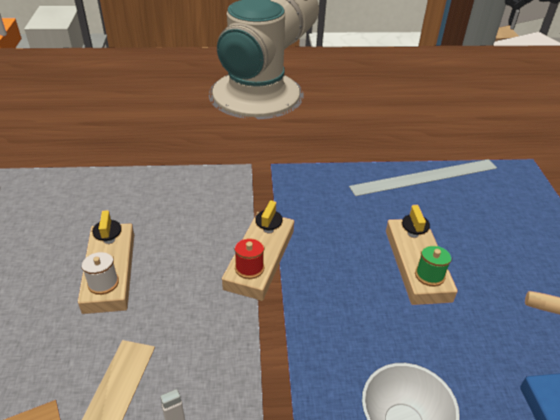

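The scene view shows three stands: white at left, red in the middle and green at right. The green spool is at (433,262) and its yellow wing at (417,218).

Run:
```python
from h import *
d=np.load('pics/s1.npz'); 
for n,(u,v) in dict(wingtop=(416,209),wing_bot=(420,226),wingmid=(417,214),collar=(407,222),collarR=(427,224),spooltop=(434,251),blockN=(391,222),blockend1=(412,300),blockend2=(454,292)).items(): print(n,world(d,u,v).round(4))
hsv=cv2.cvtColor(d['pixels'],cv2.COLOR_BGR2HSV)
m=cv2.inRange(hsv,(20,150,100),(35,255,255))
vs,us=np.nonzero(m); k=(us>400)&(us<435)&(vs>195)&(vs<240)
P=np.array([world(d,u,v) for u,v in zip(us[k],vs[k])]); 
T=P[(P[:,2]>0.074)&(P[:,2]<.084)]; print(len(P),len(T),T.mean(0),T.min(0),T.max(0))
m=cv2.inRange(hsv,(50,120,40),(75,255,255)); vs,us=np.nonzero(m); k=(us>410)&(us<455)&(vs>240)&(vs<290)
Q=np.array([world(d,u,v) for u,v in zip(us[k],vs[k])]); Q=Q[Q[:,2]>.08]; print(len(Q),Q.mean(0),Q.min(0),Q.max(0))
w=Q.mean(0)-T.mean(0); print(np.hypot(*w[:2]),np.arctan2(w[1],w[0]))
```

```text
wingtop [0.5269 0.2503 0.0782]
wing_bot [0.5574 0.2513 0.0678]
wingmid [0.5401 0.2485 0.0789]
collar [0.5353 0.237  0.0568]
collarR [0.5427 0.2692 0.058 ]
spooltop [0.6326 0.2496 0.0863]
blockN [0.5082 0.2197 0.0322]
blockend1 [0.6661 0.2218 0.0117]
blockend2 [0.6673 0.2842 0.0295]
263 136 [0.54042861 0.25024864 0.07769886] [0.51741901 0.24448916 0.07419513] [0.55931575 0.25829808 0.08046994]
5 [1.08279435 0.01417991 0.55672597] [ 0.64082635 -0.04044965  0.08234916] [1.19328635 0.23269813 0.67532017]
0.5915141900099115 -0.41052663205483403
```

```bash
cat >> h.py <<'E'
from scipy.spatial.transform import Rotation as Ro
def rot(s=None):
    q=(s or manip.get_state())['ee_rot']; return Ro.from_quat([q[1],q[2],q[3],q[0]])
def plan(tp,yaw):
    s=manip.get_state(); R=rot(s)
    print('tool axes',R.as_matrix().round(3).tolist())
    x=np.array([0,0,-1.]);y=np.array([np.cos(yaw),np.sin(yaw),0])
    for y in(y,-y):
        T=Ro.from_matrix(np.c_[x,y,np.cross(x,y)])
        print('cm',(R.inv().apply(np.array(tp)-s['position'])*100).round(2),'dr',(R.inv()*T).as_rotvec().round(3))
E
python3 -c "
from h import *
plan([.539,.25,.17],np.pi/2)"
```

```text
tool axes [[-0.001, 0.356, 0.935], [-0.002, 0.935, -0.356], [-1.0, -0.002, -0.0]]
cm [  6.06 -14.9   41.49] dr [-0.364 -0.001  0.002]
cm [  6.06 -14.9   41.49] dr [2.778e+00 2.000e-03 1.000e-03]
```

```bash
python3 -m creep '{"delta_pos":[[0.6,-1.5,4],[1.2,-3,8],[1.8,-4.5,12.5],[2.4,-6,16.6],[3,-7.5,20.7],[3.6,-9,24.9],[4.2,-10.4,29],[4.8,-11.9,33.2],[5.5,-13.4,37.3],[6.06,-14.9,41.5]],"dr":[[-0.036,0,0],[-0.073,0,0],[-0.11,0,0],[-0.146,0,0],[-0.182,0,0],[-0.218,0,0],[-0.255,0,0],[-0.29,0,0],[-0.33,0,0],[-0.364,0,0]]}' 1 40
python3 -m creep '{"delta_pos":[[0,0,0],[0,0,0],[0,0,0],[0,0,0]],"dr":[[0,0,0],[0,0,0],[0,0,0],[0,0,0]]}'
python3 - <<'E'
from h import *
d=snap('wrist','w1'); plan([.539,.25,.17],np.pi/2); s=manip.get_state(); print(s['position'],s['contact_force'],s['moment'],s['clock'])
K=d['intrinsics'];print(K)
E
```

```text
clock: 1.05
position: [0.5401, 0.249, 0.1697]
ee_rot: [0.707, -0.001, 0.708, 0.0]
contact_force: [0.8, -0.1, 0.4]
width: 0.0855
clock: 1.45
position: [0.5383, 0.2515, 0.1709]
ee_rot: [0.707, -0.0, 0.707, 0.001]
contact_force: [-0.3, -0.3, 0.5]
width: 0.0859
tool axes [[-0.0, -0.002, 1.0], [0.0, 1.0, 0.002], [-1.0, 0.0, -0.0]]
cm [ 0.1  -0.15  0.06] dr [ 0.002 -0.    -0.   ]
cm [ 0.1  -0.15  0.06] dr [-3.14e+00  1.00e-03 -0.00e+00]
[0.53839995 0.25151628 0.17098812] [0.18354998 0.98326416 0.84286566] [-0.01868863 -0.01475695 -0.03836226] 1.5
[[325.1922621    0.         279.50361295]
 [  0.         325.1922621  205.22340499]
 [  0.           0.           1.        ]]
```

View pics/w1.png

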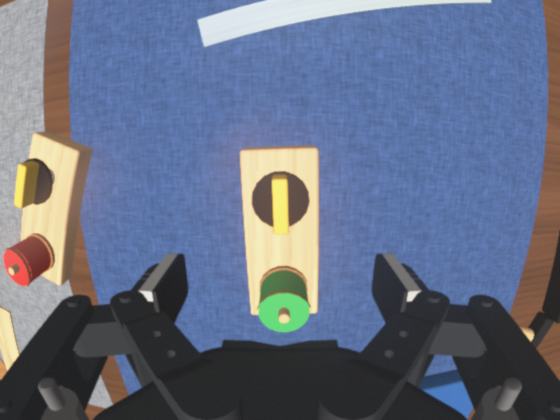

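The wrist view shows the green spool at (284,310) and the wing along (280,175)-(282,233), nearly in line with the tool's z. The fingers are on either side.

Run:
```python
from h import *
d=np.load('pics/w1.npz')
hsv=cv2.cvtColor(d['pixels'],cv2.COLOR_BGR2HSV); m=cv2.inRange(hsv,(20,150,100),(35,255,255))
vs,us=np.nonzero(m); k=(us>260)&(us<300)&(vs>165)&(vs<240)
P=np.array([world(d,u,v,True) for u,v in zip(us[k],vs[k])]); T=P[(P[:,2]>.073)&(P[:,2]<.084)]
print(len(P),len(T),T.mean(0),T.min(0),T.max(0))
r=cv2.minAreaRect((T[:,:2]*1e4).astype(np.float32)); print(r)
for u,v in [(281,200),(262,200),(300,200),(280,160),(284,318),(246,220),(317,220)]: print(u,v,world(d,u,v,True).round(4))
```

```text
47 47 [0.52977552 0.25575381 0.07671224] [0.5155415  0.24649096 0.07483854] [0.5506728  0.25867458 0.07872637]
((5332.56201171875, 2523.627197265625), (352.69036865234375, 113.83889770507812), 2.081923484802246)
281 200 [0.5316 0.2532 0.0773]
262 200 [0.5374 0.2378 0.0551]
300 200 [0.537  0.2689 0.056 ]
280 160 [0.5076 0.2524 0.0297]
284 318 [0.6317 0.2562 0.0853]
246 220 [0.5632 0.2213 0.0287]
317 220 [0.563  0.2868 0.0288]
```

Run:
```python
from h import *
d=np.load('pics/w1.npz')
P=np.array([world(d,u,v,True) for u in range(255,305) for v in range(165,245)])
T=P[(P[:,2]>.072)&(P[:,2]<.084)]; print(len(T),T.mean(0)); print(cv2.minAreaRect((T[:,:2]*1e3).astype(np.float32)))
C=P[(P[:,2]>.05)&(P[:,2]<.06)]; print(len(C),C.min(0),C.max(0))
P=np.array([world(d,u,v,True) for u in range(255,315) for v in range(285,335)]);P=P[(P[:,2]>.082)&(P[:,2]<.09)];print(P.min(0),P.max(0))
```

```text
889 [0.53637338 0.25254411 0.07740729]
((537.313720703125, 252.5654296875), (43.78416061401367, 12.024375915527344), 2.0814759731292725)
1605 [0.51372325 0.23175898 0.0504318 ] [0.56018074 0.2724753  0.05997859]
[0.60866575 0.23787287 0.08201506] [0.63609781 0.27262831 0.08669417]
```

```bash
python3 -m creep '{"delta_pos":[[1,0.05,-0.1],[3,0.05,-0.1],[5,0.05,-0.1],[7,0.05,-0.1],[9,0.05,-0.1],[10,0.05,-0.1],[10.7,0.05,-0.1],[10.9,0.05,-0.1],[10.9,0.05,-0.1],[10.9,0.05,-0.1]],"dr":[[-0.034,0,0],[-0.034,0,0],[-0.034,0,0],[-0.034,0,0],[-0.034,0,0],[-0.034,0,0],[-0.034,0,0],[-0.034,0,0],[-0.034,0,0],[-0.034,0,0]]}'
python3 -c "
from h import *
plan([.5375,.252,.062],np.pi/2+.036)"
```

```text
clock: 2.5
position: [0.5391, 0.2512, 0.0626]
ee_rot: [0.708, -0.012, 0.706, 0.012]
contact_force: [1.4, 0.1, 0.3]
width: 0.0853
tool axes [[0.002, -0.034, 0.999], [0.001, 0.999, 0.034], [-1.0, 0.001, 0.002]]
cm [ 0.06  0.08 -0.15] dr [-0.002  0.002 -0.001]
cm [ 0.06  0.08 -0.15] dr [ 3.14e+00 -1.00e-03 -3.00e-03]
```

```bash
python3 -m creep '{"delta_pos":[[0,0.05,-0.1],[0,0.05,-0.1],[0,0.05,-0.1],[0,0.05,-0.1],[0,0.05,-0.1],[0,0.05,-0.1],[0,0.05,-0.1],[0,0.05,-0.1],[0,0.05,-0.1],[0,0.05,-0.1]],"dr":[[0,0,0],[0,0,0],[0,0,0],[0,0,0],[0,0,0],[0,0,0],[0,0,0],[0,0,0],[0,0,0],[0,0,0]]}' -1 30
python3 -c "
from h import *
s=manip.get_state();print(s['contact_force'],s['moment'],s['position'],s['width']);snap('wrist','w2')"
```

```text
clock: 3.5
position: [0.5375, 0.2517, 0.0619]
ee_rot: [0.707, -0.012, 0.707, 0.012]
contact_force: [-1.1, 2.0, 1.7]
width: 0.0109
[-1.09757792  1.98451526  1.72653596] [0.30339314 0.06278077 0.05960336] [0.53748812 0.25171697 0.06186665] 0.010948479993349882
```

View pics/w2.png

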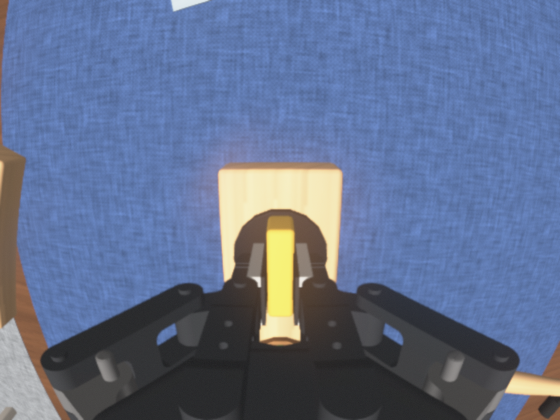

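The wing (280,265) is held squarely between the pads, with the collar below it. Next I press down in small steps, watching the force.

```bash
python3 -m creep '{"delta_pos":[[0.1,0,0],[0.2,0,0],[0.3,0,0],[0.4,0,0],[0.5,0,0],[0.6,0,0],[0.6,0,0],[0.6,0,0]],"dr":[[0,0,0],[0,0,0],[0,0,0],[0,0,0],[0,0,0],[0,0,0],[0,0,0],[0,0,0]]}' -1 40
python3 -m creep '{"delta_pos":[[0.1,0,0],[0.2,0,0],[0.2,0,0],[0.2,0,0]],"dr":[[0,0,0],[0,0,0],[0,0,0],[0,0,0]]}'
```

```text
clock: 4.35
position: [0.5379, 0.2518, 0.0602]
ee_rot: [0.708, -0.012, 0.706, 0.013]
contact_force: [-5.5, -0.7, 25.5]
width: 0.0106
clock: 4.75
position: [0.538, 0.2519, 0.0598]
ee_rot: [0.708, -0.012, 0.706, 0.013]
contact_force: [-8.8, -1.7, 35.4]
width: 0.0108
```

```bash
python3 -m creep '{"delta_pos":[[0.02,0,0],[0.04,0,0],[0.06,0,0],[0.08,0,0],[0.1,0,0],[0.12,0,0]],"dr":[[0.06,0,0],[0.12,0,0],[0.18,0,0],[0.24,0,0],[0.3,0,0],[0.36,0,0]]}' -1 60
python3 -c "
from h import *
s=manip.get_state();print(s['contact_force'],s['moment'],s['position'],s['width'],s['qpos'][5])"
```

```text
clock: 5.35
position: [0.5381, 0.2521, 0.059]
ee_rot: [0.699, 0.116, 0.696, -0.115]
contact_force: [-9.5, -2.0, 37.1]
width: 0.0106
[-9.4586067  -1.99089107 37.11653438] [-0.54594627  2.03437594  0.06149297] [0.53809823 0.2520756  0.05899108] 0.01057639693537686 -0.9224210675086191
```

```bash
python3 -m creep '{"delta_pos":[[0.02,0,0],[0.05,0,0],[0.07,0,0],[0.1,0,0],[0.12,0,0],[0.14,0,0],[0.16,0,0],[0.18,0,0]],"dr":[[0.08,0,0],[0.16,0,0],[0.24,0,0],[0.32,0,0],[0.4,0,0],[0.48,0,0],[0.56,0,0],[0.64,0,0]]}'
python3 -c "
from h import *
s=manip.get_state();print(s['contact_force'],s['moment'],s['position'],s['width'],s['qpos'][5])"
```

```text
clock: 6.15
position: [0.5382, 0.2522, 0.0573]
ee_rot: [0.627, 0.331, 0.625, -0.328]
contact_force: [-8.0, 0.3, 36.4]
width: 0.0104
[-8.01561099  0.34401474 36.42100443] [-0.07587869  1.94165002  0.04905931] [0.5381807  0.25221989 0.05734901] 0.010353032411462461 -0.2815668781833531
```

```bash
python3 -m creep '{"delta_pos":[[0.02,0,0],[0.04,0,0],[0.06,0,0],[0.09,0,0],[0.11,0,0],[0.13,0,0],[0.15,0,0],[0.15,0,0],[0.15,0,0]],"dr":[[0.08,0,0],[0.16,0,0],[0.24,0,0],[0.32,0,0],[0.4,0,0],[0.5,0,0],[0.58,0,0],[0.58,0,0],[0.58,0,0]]}'
python3 -c "
from h import *
s=manip.get_state();print(s['contact_force'],s['moment'],s['position'],s['width'],s['qpos'][5]);snap('wrist','w3'); y=rot().as_matrix()[:,1];print(np.arctan2(y[1],y[0]))"
```

```text
clock: 7.05
position: [0.5382, 0.2523, 0.0558]
ee_rot: [0.507, 0.495, 0.506, -0.492]
contact_force: [-10.6, -0.1, 37.9]
width: 0.0102
[-10.57792744  -0.11653043  37.89067129] [-0.15420411  2.00963652 -0.05113217] [0.5381834  0.25227302 0.05580506] 0.010238495667981027 0.29555914025884145
0.024683963696685983
```

View pics/w3.png

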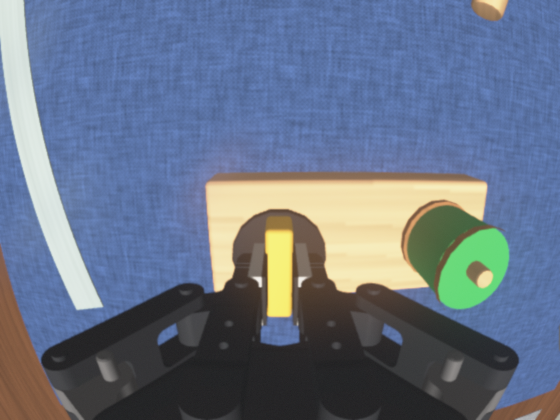

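```bash
python3 -m creep '{"delta_pos":[[-0.15,0,0],[-0.3,0,0],[-0.45,0,0],[-0.6,0,0],[-0.6,0,0]],"dr":[[0,0,0],[0,0,0],[0,0,0],[0,0,0],[0,0,0]]}'
```

```text
clock: 7.6
position: [0.5378, 0.2521, 0.0567]
ee_rot: [0.506, 0.495, 0.506, -0.493]
contact_force: [-2.5, 1.5, 10.0]
width: 0.0102
```

```bash
python3 -m creep '{"delta_pos":[[-0.1,0,0],[-0.1,0,0],[-0.1,0,0],[-0.1,0,0],[-0.1,0,0],[-0.1,0,0]],"dr":[[0,0,0],[0,0,0],[0,0,0],[0,0,0],[0,0,0],[0,0,0]]}' -0.2
python3 -m creep '{"delta_pos":[[-0.5,0,0],[-1.5,0,0],[-3,0,0],[-5,0,0],[-7,0,0],[-9,0,0],[-11,0,0],[-11,0,0],[-11,0,0],[-11,0,0]],"dr":[[0,0,0],[0,0,0],[0,0,0],[0,0,0],[0,0,0],[0,0,0],[0,0,0],[0,0,0],[0,0,0],[0,0,0]]}'
python3 - <<'E'
from h import *
d=snap('wrist','w4');snap('scene','s2')
P=np.array([world(d,u,v,True) for u in range(230,330) for v in range(155,250)])
T=P[(P[:,2]>.066)&(P[:,2]<.084)]; print(len(T),T.mean(0)); print(cv2.minAreaRect((T[:,:2]*1e3).astype(np.float32)))
C=P[(P[:,2]>.046)&(P[:,2]<.058)]; print(len(C),np.median(C,0))
E
```

```text
clock: 8.2
position: [0.5374, 0.2513, 0.056]
ee_rot: [0.506, 0.494, 0.506, -0.494]
contact_force: [-0.3, -0.2, -0.0]
width: 0.0339
clock: 9.2
position: [0.5367, 0.2512, 0.1653]
ee_rot: [0.506, 0.493, 0.507, -0.494]
contact_force: [0.5, 0.5, -0.8]
width: 0.0343
889 [0.5375553  0.25366908 0.07237843]
((537.7365112304688, 252.66932678222656), (11.476285934448242, 43.99764633178711), 1.3308653831481934)
1778 [0.53514984 0.25395176 0.05058069]
```

View pics/w4.png

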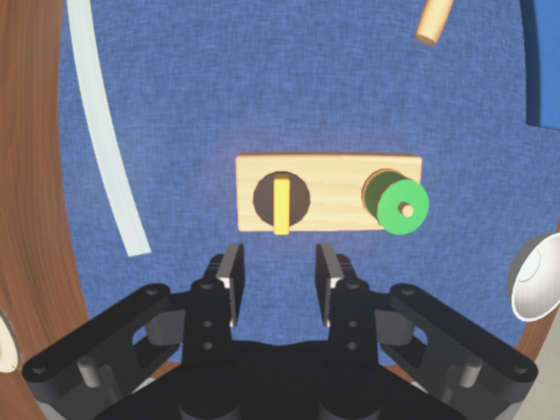

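View pics/s2.png

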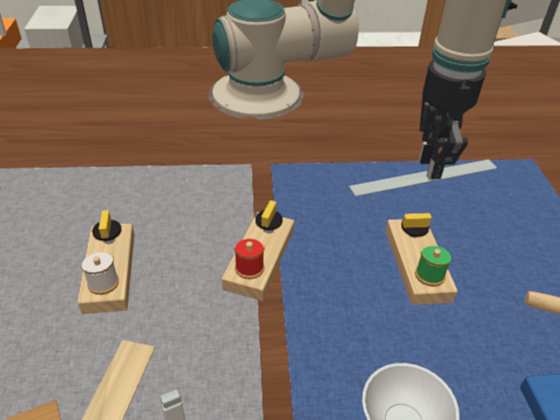

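The wing at (282,205) is now square across the block, turned about 91° and about 5 mm lower. The gripper is clear, and the red and white screws look unchanged.

```bash
python3 -c "
from rig import manip
print(manip.sign_off())"
```

```text
the job is handed in; nothing more can be done
None
```

The green stand's screw is started: I gripped its wing, pressed with about 35–38 N and turned it about 90° clockwise while pressing. I then eased the pressure, let go and lifted clear.

- **Green screw:** in the wrist image, the wing had turned about 91°. Its top had dropped from 77.4 to 72.4 mm, about 5 mm: 4 mm of thread plus a dent of about 1 mm.
- **Red and white screws:** I didn't touch them, and they look unchanged in the last scene picture.
- **Robot:** it finished at about 9.3 s with the gripper about 90 mm above the wing and near-zero contact force.

No check failed. While pressing there was also a sideways force of about 10 N. During the press the TCP stayed a few mm above the collar height I expected, so some of the push may have gone through the grip on the wing rather than the fingertips on the collar.

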